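# Pull the hot brass snuffer cap off its incense post

## Task

The brass snuffer cap is still hot and sits snugly on its incense post: take the fork-footed puller from the bamboo tray, hook its fork under the brass cap and pull straight up until the cap pops off, never touching the cap with the fingers. Then stand the puller upright in the bamboo tray again, with the brass cap in the tray too (it may stay lying on the fork), and let go.

Things in the scene. Friction and masses are not known exactly. Their poses are not given: they have to be found in the camera images.
- puller_grip (a point): Centre of the C-shaped puller's red wooden grip, 40 (x) x 24 (y, pinch) x 50 mm high; z up. Straight below lies its level steel fork, 6 mm thick, underside 105 mm below this point. Slot 38 mm wide, open to +x, between tines 12 mm wide from x -22 to +34 mm; fork plate back to x -62. Back strip at x -62 to -54; space over fork 68 mm high. In use the post stands in the slot, straight under the grip.
- brass_cap: Domed brass cap, 60 mm across, 34 mm high, 120 g, sprung onto its post; origin: centre of its flat underside, z up, yaw meaningless. Its rim overhangs the post's stem 20 mm all round. 5 to 12 N straight up pops it off; free after 16 mm. Two like posts nearby, 90 mm or more away between centres, have fixed black and pale green caps: not these. All cap tops are 84 mm above the boards.
- brass_post: Fixed steel post that carries the brass cap; origin: centre of its foot on the boards, z up. Foot 70 mm across, 12 mm high, then a bare stem 18 mm across up to the cap's underside 50 mm above the boards: 38 mm of height for the fork to slip in from any clear side.
- tray: Fixed bamboo tray, 230 (x) x 190 (y) mm, walls 5 mm thick, 14 mm high; origin: centre of its underside on the boards, z up. Inner floor 5 mm above the boards; the puller starts standing in it on its fork, its grip centre 110 mm above the boards, and fits flat inside with its foot (x -62 to +34, y -31 to +31 mm) centred.
Things that resemble listed ones, but are neither listed nor needed, are in the scene too. There is more than one size of the part that bears puller_grip; the job needs the larger. Several things have the shape of the brass_cap; the one meant has the colours described above.

How it is judged (in metres and radians):
On the way:
1. the brass cap has risen straight up off its seat (12 mm or more, still over its post) (z of brass_cap in the frame of brass_post above 0.062 m and horizontal distance between brass_cap and brass_post below 0.03 m and angle between brass_cap's own z axis and vertical below 0.35 rad), for 0.05 s.
At the end, for the whole second after the job is handed in: The puller stands upright on the tray's floor (within about 5 degrees, its grip over the tray and 100 to 117 mm above the boards), the brass cap's origin is within the tray's outline and less than 50 mm above the boards (on the fork or on the tray floor) (angle between puller_grip's own z axis and vertical below 0.1 rad and z of puller_grip in the frame of tray between 0.1 and 0.117 m and x of puller_grip in the frame of tray between -0.115 and 0.115 m and y of puller_grip in the frame of tray between -0.095 and 0.095 m and x of brass_cap in the frame of tray between -0.115 and 0.115 m and y of brass_cap in the frame of tray between -0.095 and 0.095 m and z of brass_cap in the frame of tray below 0.05 m); the robot touches nothing.
It fails at once if the fingers touched the hot brass cap (contact force between the fingers and brass_cap above 0.5 N).
It also fails if it takes over 53 s, if anything falls off the work surface, if the arm or the gripper's body presses on something with over 40 N, if the wrist force passes 120 N, or if a joint passes its speed limit or range.

## Robot

A 6-joint arm with a two-finger parallel gripper is mounted at the origin on the work surface. World frame = base frame: x ahead of the robot, y to its left, z up, the work surface at z = 0. Lengths are in mm, angles in rad, forces in N, time in s.
With the tool pointing down it reaches from about 275 to 1000 mm from the base axis. Payload 8.4 kg.
Tool frame: the origin (TCP) lies at the very end of the fingers, on their centre line; the grasp point (between the pads) lies 19 mm behind it; z points along the fingers, x is the direction in which the jaws open and shut, and the axes are right-handed (so a half turn about z gives the same grasp; the last joint's range is limited). The gripper opens to 85 mm and grips with 20 to 120 N. Pads are 22 mm wide; open, the fingers measure 114 mm over their backs; the gripper's body (76 mm by 85 mm) begins 54 mm behind the grasp point. The pads swing forward as they close: fully open they stand 13 mm farther back than shut.
Start: joints at [1.21, 0.353, 1.633, -0, 1.155, -0.002], TCP at [219.468, 585.202, 231.281] pointing down, gripper open.
Joint ranges: [-2.63, 2.63], [-0.92, 2.1], [0.06, 2.66], [-1.3, 4.44], [0, 2.69], [-3.02, 3.02]. Speed limits (rad/s): [2.22, 2.22, 2.79, 3.14, 3.14, 3.14].

## Interface

Orientations are given as [roll, pitch, yaw] about the fixed x, y, z axes, in that order (R = Rz(yaw) Ry(pitch) Rx(roll)).
In Python, from rig import r gives the robot as it stands. The module is installed in compiled form; this text tells all that it offers.
- The arm moves only by the tool apply_moves, never from a script. Its argument "targets" is a list that holds one entry, the list of rows, each a list of 7 numbers: the gripper's target within -1 to 1 (fully open at 1, half-way at 0, shut at -1), then the shift along the tool's x, y, z in cm, then the turn, a rotation vector about the tool's x, y, z in degrees. A call has 1 to 8 rows; each row is the pose to reach, as a shift and turn from the pose measured when the call began, along the tool's axes at that moment; what a row does not reach only later rows make up. A row lasts 1/10 s, in which the tool goes at most 50 mm and 8.59 degrees, less where a joint would pass 70% of its speed; a pose out of reach is approached as far as the arm can. A call with a gripper value outside its range is refused whole. The fingers move at their own pace and stop on an object; "newtons" is the grip in N (left out, the last holds). Time passes only in rows, so rows that repeat a pose let the fingers close. It gives the time, the measured TCP pose, the force and the opening at its end, in the units of the state.
- r.sense(): the state, without advancing time (a new reading comes with each control period).
- r.grab_frame(name): name is "scene" or "top" or "wrist"; returns a dict with "pixels" (420x560x3 uint8, red, green, blue), "fov_y" (degrees; the focal length in pixels is half the picture's height over the tangent of half this angle, whatever the lens; pixels are square), "cx", "cy" (the principal point, pixels), "R" (3x3) and "t" (3): a world point X has camera coordinates R X + t; the wrist camera has in their place "mount" (4x4, takes a point from camera to tool coordinates, whose origin is the TCP and whose axes are the tool frame's). Camera axes: x right, y down, z forward; pixel columns grow to the right and rows downward; lengths in mm; the calibration is good to about 2 mm. A picture is of the moment at which its call begins: read the wrist's pose just before it. There is no depth.
- r.sign_off(): hands the job in, once; it reports no verdict.
The state is a dict: "clock": time; "qpos": joint angles; "qvel": joint speeds; "joint_efforts": joint torques, N m; "eef_pos": TCP position; "tcp_rot": TCP orientation; "contact_force": force on the tool from outside, world axes, zero at the start; "wrist_torque": the same for the moment, N m; "opening": opening from 0.0 (shut) to 1.0 (fully open).
Only numpy, scipy, OpenCV 4.12 (cv2) and the standard library are available. Lean on these libraries where they do the work, as an engineer would, in place of code of your own. Each camera call takes 0.05 s, during which the arm holds its last target. There are 200 camera calls.

## Working session

There is one attempt and no reset: what is moved stays moved. The work goes in short steps, Python scripts to look and compute and a tool call to move; the robot and the scene stay as the last step left them, time stands still between calls to the robot, and variables do not carry over. Pictures are saved under pics/ and viewed, about 8 in all and at most 12, crops included, and the job is handed in when it is done.

Besides the shell and the picture viewer there is one more tool, called after "Request:" as name(argument=value, ...), one argument or row to a line, values as JSON. apply_moves: Moves the arm, as the interface text tells. Its arguments: {"type":"object","properties":{"targets":{"type":"array"},"newtons":{"type":"number"}},"required":["targets"]}

```bash
mkdir -p pics
cat > h.py <<'E'
import numpy as np,cv2
from rig import r
def grab(n,save=None):
    s=r.sense(); f=r.grab_frame(n)
    if n=="wrist":
        from scipy.spatial.transform import Rotation as Ro
        T=np.eye(4);T[:3,:3]=Ro.from_euler('xyz',s['tcp_rot']).as_matrix();T[:3,3]=s['eef_pos']
        M=np.linalg.inv(T@np.array(f['mount']));f['R']=M[:3,:3];f['t']=M[:3,3]
    f['R']=np.array(f['R']);f['t']=np.array(f['t']);f['f']=210/np.tan(np.radians(f['fov_y']/2))
    if save: cv2.imwrite('pics/'+save,f['pixels'][:,:,::-1])
    return f
def ray(f,u,v,z):
    d=f['R'].T@np.array([(u-f['cx'])/f['f'],(v-f['cy'])/f['f'],1]);c=-f['R'].T@f['t']
    return (c+d*(z-c[2])/d[2])
def proj(f,X):
    p=f['R']@np.array(X,float)+f['t'];return f['f']*p[0]/p[2]+f['cx'],f['f']*p[1]/p[2]+f['cy']
E
python3 - <<'E'
from h import *
import pickle
a=grab('scene','s1.png');b=grab('top','t1.png')
pickle.dump((a,b),open('f.pkl','wb'))
s=r.sense();print(s)
for f in(a,b):print(-f['R'].T@f['t'],f['f'])
E
```

```text
{'clock': 0.1, 'qpos': array([ 1.20958367e+00,  3.53605716e-01,  1.63408061e+00, -1.88385224e-06,
        1.15516770e+00, -2.42305366e-03]), 'qvel': array([ 0.00152753,  0.00039775, -0.00278283, -0.00055735,  0.00035579,
       -0.00039721]), 'joint_efforts': array([ 1.40549564e-03, -6.06355548e+01, -3.42819214e+01, -8.99214774e-05,
        3.98934368e-03,  1.49771438e-05]), 'eef_pos': array([219.32512506, 584.7935853 , 230.61106681]), 'tcp_rot': array([-3.14159132e+00,  1.26137255e-03,  1.21200749e+00]), 'contact_force': array([ 0.02218993, -0.31908146,  0.73667458]), 'wrist_torque': array([-0.01267021,  0.03527418,  0.00808018]), 'opening': 0.9974841242403434}
[1404.13592416  427.66111794  742.73615012] 536.2344363669008
[424.2603011  -67.90185427 994.62352565] 484.5505972538144
```

View pics/s1.png

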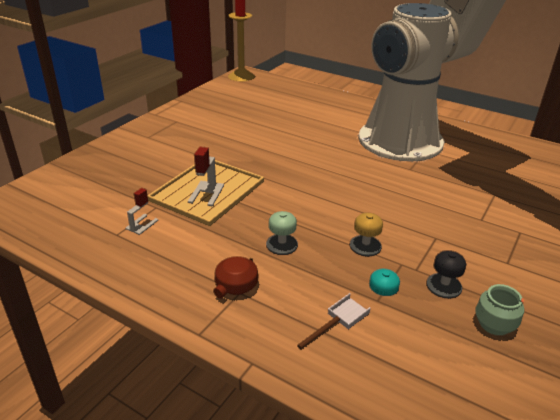

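View pics/t1.png

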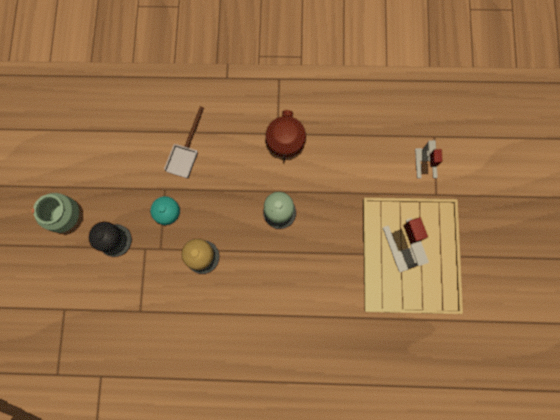

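The scene view shows the tray with the large puller (grip at 202,160), the brass cap (368,224) between the green (282,224) and black (450,264) caps, and the small decoy puller at (140,205). In the top view the tray is at (413,255), the large grip at (416,230) and the brass cap at (198,254).

Run:
```python
from h import *
import pickle
a,b=pickle.load(open('f.pkl','rb'))
def blobs(f,lo,hi,mn=30):
    h=cv2.cvtColor(f['pixels'],cv2.COLOR_RGB2HSV);m=cv2.inRange(h,lo,hi)
    n,_,st,c=cv2.connectedComponentsWithStats(m)
    return [(st[i][:5].tolist(),c[i].round(1).tolist()) for i in range(1,n) if st[i][4]>mn]
for f in(a,b):
    print('red',blobs(f,(0,190,60),(5,255,255)));print('brass',blobs(f,(17,170,60),(26,255,255)))
t=b['pixels'][:,:,::-1]; s=a['pixels'][:,:,::-1]
A=cv2.resize(t[190:320,355:470],None,fx=3.4,fy=3.4,interpolation=2)
B=cv2.resize(s[135:225,145:270],None,fx=3.2,fy=3.2,interpolation=2)
C=cv2.resize(t[225:285,170:230],None,fx=3,fy=3)
im=np.zeros((600,800,3),np.uint8);im[:A.shape[0],:A.shape[1]]=A;im[:B.shape[0],395:395+B.shape[1]]=B;im[400:580,395:575]=C
cv2.imwrite('pics/c1.png',im)
# tray corners guesses at rim height 14
for p in[(364,198),(460,199),(462,313),(364,312)]:print(p,ray(b,*p,14).round(0))
```

```text
red [([235, 0, 10, 16, 150], [239.8, 7.2]), ([195, 147, 13, 10, 85], [201.1, 151.6]), ([135, 189, 11, 7, 46], [139.9, 191.8])]
brass [([228, 13, 27, 69, 514], [240.2, 52.0]), ([355, 213, 28, 23, 515], [368.3, 224.0])]
red []
brass []
(364, 198) [ 645. -210.   14.]
(460, 199) [ 647. -406.   14.]
(462, 313) [ 418. -401.   14.]
(364, 312) [ 414. -209.   14.]
```

View pics/c1.png

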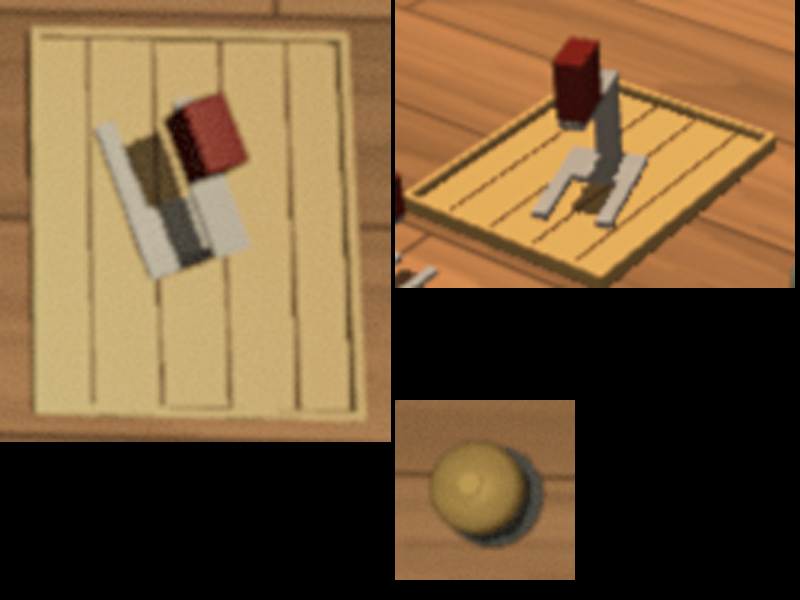

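Run:
```python
from h import *
import pickle
a,b=pickle.load(open('f.pkl','rb'))
g=ray(b,418.5,229.7,135);print('grip top',g, proj(a,g))
p,q=ray(b,400.6,270.9,11),ray(b,385.3,227.4,11);print('tine',p,q,np.degrees(np.arctan2(*(q-p)[[1,0]])))
k=ray(b,195,253.3,84);print('knob',k,proj(a,k)); print('foot',ray(b,202.1,256.8,12))
print('scene cap c at z 67',ray(a,368.3,224,67))
for n,px in(('black',(104,236)),('green',(278,206)),):print(n,ray(b,*px,75))
print('teal',ray(b,165,211,20),'shovel',ray(b,180,160,5), 'small',ray(b,430,158,40))
hs=cv2.cvtColor(b['pixels'],cv2.COLOR_RGB2HSV);print(hs[254,198],hs[230,419],hs[222,410])
```

```text
grip top [ 561.77460833 -288.888825    135.        ] (np.float64(201.83079577579537), np.float64(149.73812364594838))
tine [ 497.04450946 -282.95581472   11.        ] [ 584.75714976 -253.53539756   11.        ] 18.542390873515558
knob [514.71496023 118.90085409  84.        ] (np.float64(369.7009464025724), np.float64(214.48139411310473))
foot [515.09594142 118.7007308   12.        ]
scene cap c at z 67 [525.23862027 122.53745494  67.        ]
black [544.62127783 299.48117844  75.        ]
green [611.38709157 -35.21844927  75.        ]
teal [606.78826467 199.50157736  20.        ] shovel [721.10737801 179.45287933   5.        ] small [ 725.08105755 -340.28437475   40.        ]
[ 19 141 170] [  3 164 138] [  5 167 136]
```

Request:
apply_moves(
  targets=[
    [[1, -69.8, 62.9, 3, 0, 0, 141], [1, -69.8, 62.9, 3, 0, 0, 141], [1, -69.8, 62.9, 3, 0, 0, 141], [1, -69.8, 62.9, 3, 0, 0, 141], [1, -69.8, 62.9, 3, 0, 0, 141], [1, -69.8, 62.9, 3, 0, 0, 141], [1, -69.8, 62.9, 3, 0, 0, 141], [1, -69.8, 62.9, 3, 0, 0, 141]],
  ],
  newtons=60,
)

```text
clock: 0.9
eef_pos: [365.8, 211.2, 218.6]
tcp_rot: [3.141, -0.0, 0.006]
contact_force: [1.4, 1.5, 0.5]
opening: 0.997
```

Request:
apply_moves(
  targets=[
    [[1, 19.4, 50.2, 1.9, 0, 0, 71.8], [1, 19.4, 50.2, 1.9, 0, 0, 71.8], [1, 19.4, 50.2, 1.9, 0, 0, 71.8], [1, 19.4, 50.2, 1.9, 0, 0, 71.8], [1, 19.4, 50.2, 1.9, 0, 0, 71.8], [1, 19.4, 50.2, 1.9, 0, 0, 71.8], [1, 19.4, 50.2, 1.9, 0, 0, 71.8], [1, 19.4, 50.2, 1.9, 0, 0, 71.8]],
  ],
)

```text
clock: 1.7
eef_pos: [511.9, -161.2, 204.5]
tcp_rot: [3.142, -0.001, -1.195]
contact_force: [1.3, 1.3, -0.3]
opening: 1.002
```

```bash
cat >> h.py <<'E'
def rel(x,y,z,yaw=None):
    s=r.sense();p=s['eef_pos'];w=s['tcp_rot'][2];d=np.array([x,y,z])-p
    print('t',s['clock'],p.round(1),s['tcp_rot'].round(3),'cm',((d[0]*np.cos(w)+d[1]*np.sin(w))/10).round(2),((d[0]*np.sin(w)-d[1]*np.cos(w))/10).round(2),(-d[2]/10).round(2),'turn',None if yaw is None else np.degrees(w-yaw).round(1))
E
python3 -c "
from h import *
rel(563,-290,200,-1.247)"
```

```text
t 1.7 [ 511.9 -161.2  204.5] [ 3.142e+00 -1.000e-03 -1.195e+00] cm 13.85 -0.02 0.45 turn 3.0
```

Request:
apply_moves(
  targets=[
    [[1, 13.9, 0, 0.5, 0, 0, 3], [1, 13.9, 0, 0.5, 0, 0, 3], [1, 13.9, 0, 0.5, 0, 0, 3], [1, 13.9, 0, 0.5, 0, 0, 3], [1, 13.9, 0, 0.5, 0, 0, 3], [1, 13.9, 0, 0.5, 0, 0, 3]],
  ],
)

```text
clock: 2.3
eef_pos: [562.3, -289.6, 199.2]
tcp_rot: [3.141, 0.001, -1.247]
contact_force: [-0.0, 0.5, 0.2]
opening: 0.996
```

```bash
python3 -c "
from h import *
import pickle
f=grab('wrist','w1.png');pickle.dump(f,open('w1.pkl','wb'))
rel(563,-290,200,-1.247)
print(proj(f,[563,-290,135]))"
```

```text
t 2.35 [ 562.4 -289.3  199.4] [ 3.141  0.    -1.246] cm 0.08 -0.03 -0.06 turn 0.0
(np.float64(275.81111556102326), np.float64(220.7858440481249))
```

View pics/w1.png

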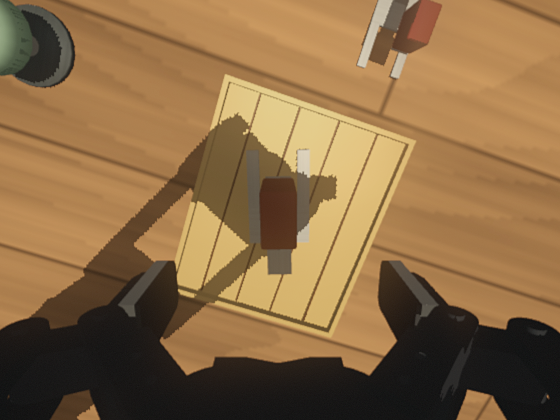

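The wrist view shows the grip straight ahead with its edges vertical, top face at about columns 260–297 and rows 190–249. The predicted centre is about 3 px off.

```bash
python3 -c "
from h import *
import pickle
f=pickle.load(open('w1.pkl','rb'))
g=ray(f,278.7,219.5,135);print(g)
a,b=ray(f,247.5,243,11),ray(f,249,152,11);print(a,b,np.degrees(np.arctan2(*(b-a)[[1,0]])))
a,b=ray(f,309,243,11),ray(f,309.5,150,11);print(a,b,np.degrees(np.arctan2(*(b-a)[[1,0]])))
P=[ray(f,*p,14) for p in[(227,75),(414,141),(330,334),(177,293)]];print(np.round(P),np.mean(P,0))
rel(g[0],g[1],94,-1.247)"
```

```text
[ 564.41147792 -291.48348816  135.        ]
[ 493.36821386 -281.03409858   11.        ] [ 584.14318072 -254.43784116   11.        ] 16.33011490108347
[ 513.9434432  -342.11271167   11.        ] [ 604.73118099 -309.61304849   11.        ] 19.6960544919206
[[ 644. -215.   14.]
 [ 645. -401.   14.]
 [ 420. -401.   14.]
 [ 415. -226.   14.]] [ 531.01316089 -310.67290986   14.        ]
t 2.35 [ 562.4 -289.3  199.4] [ 3.141  0.    -1.246] cm 0.27 -0.12 10.54 turn 0.0
```

Request:
apply_moves(
  targets=[
    [[1, 0.3, -0.1, 3, 0, 0, 0], [1, 0.3, -0.1, 6, 0, 0, 0], [1, 0.3, -0.1, 8.5, 0, 0, 0], [1, 0.3, -0.1, 10, 0, 0, 0], [1, 0.3, -0.1, 10.6, 0, 0, 0], [1, 0.3, -0.1, 10.6, 0, 0, 0], [-1, 0.3, -0.1, 10.6, 0, 0, 0], [-1, 0.3, -0.1, 10.6, 0, 0, 0]],
  ],
)

```text
clock: 3.15
eef_pos: [565.1, -292.2, 94.8]
tcp_rot: [-3.141, -0.001, -1.246]
contact_force: [0.2, 0.2, 0.6]
opening: 0.692
```

Request:
apply_moves(
  targets=[
    [[-1, 0, 0, 0, 0, 0, 0], [-1, 0, 0, 0, 0, 0, 0], [-1, 0, 0, 0, 0, 0, 0], [-1, 0, 0, 0, 0, 0, 0], [-1, 0, 0, 0, 0, 0, 0], [-1, 0, 0, 0, 0, 0, 0]],
  ],
)

```text
clock: 3.75
eef_pos: [565.6, -292.2, 95.3]
tcp_rot: [-3.14, -0.002, -1.246]
contact_force: [1.6, 2.2, 6.3]
opening: 0.272
```

```bash
python3 -c "
from h import *
s=r.sense();print(s['contact_force'],s['wrist_torque'])
rel(564,-291,135,-1.247)"
```

```text
[1.60737735 2.19046505 6.31853674] [ 0.21453037 -0.18616555 -0.01002294]
t 3.75 [ 565.6 -292.2   95.3] [-3.140e+00 -2.000e-03 -1.246e+00] cm -0.17 0.11 -3.97 turn 0.0
```

Request:
apply_moves(
  targets=[
    [[-1, 0, 0, -0.8, 0, 0, 0], [-1, 0, 0, -1.6, 0, 0, 0], [-1, 0, 0, -2.3, 0, 0, 0], [-1, 0, 0, -2.3, 0, 0, 0], [-1, 0, 0, -2.3, 0, 0, 0]],
  ],
)

```text
clock: 4.25
eef_pos: [565.5, -292.3, 118.5]
tcp_rot: [-3.14, -0.002, -1.246]
contact_force: [0.1, -1.0, -2.8]
opening: 0.272
```

```bash
python3 -c "
from h import *
s=r.sense();print(s['contact_force'],s['opening'])
rel(426,89,118,-1.247)"
```

```text
[ 0.05016559 -0.95763331 -2.82627239] 0.2718798184114382
t 4.25 [ 565.5 -292.3  118.5] [-3.140e+00 -2.000e-03 -1.246e+00] cm -40.58 1.06 0.05 turn 0.0
```

Request:
apply_moves(
  targets=[
    [[-1, -3, 0.1, 0, 0, 0, 0], [-1, -8, 0.2, 0, 0, 0, 0], [-1, -13, 0.3, 0, 0, 0, 0], [-1, -18, 0.5, 0, 0, 0, 0], [-1, -23, 0.6, 0, 0, 0, 0], [-1, -28, 0.7, 0, 0, 0, 0], [-1, -33, 0.9, 0, 0, 0, 0], [-1, -36.5, 1, 0, 0, 0, 0]],
  ],
)

```text
clock: 5.05
eef_pos: [437.8, 52.6, 117.5]
tcp_rot: [-3.14, -0.001, -1.246]
contact_force: [0.7, 0.1, -3.1]
opening: 0.278
```

```bash
python3 -c "
from h import *
rel(426,89,118,-1.247)"
```

```text
t 5.05 [437.8  52.6 117.5] [-3.140e+00 -1.000e-03 -1.246e+00] cm -3.83 -0.05 -0.05 turn 0.1
```

Request:
apply_moves(
  targets=[
    [[-1, -2, 0, 0, 0, 0, 0], [-1, -3.3, 0, 0, 0, 0, 0], [-1, -3.8, -0.1, 0, 0, 0, 0], [-1, -3.8, -0.1, 0, 0, 0, 0], [-1, -3.8, -0.1, 0, 0, 0, 0]],
  ],
)

```text
clock: 5.55
eef_pos: [427.1, 88.2, 117.5]
tcp_rot: [-3.14, -0.002, -1.246]
contact_force: [0.1, 0.5, -2.9]
opening: 0.275
```

```bash
python3 -c "
from h import *
import pickle
w=grab('wrist');s=grab('scene');t=grab('top');pickle.dump((w,s,t),open('f2.pkl','wb'))
print(r.sense()['eef_pos'], r.sense()['tcp_rot'])
A=w['pixels'][:,:,::-1]
C=cv2.resize(s['pixels'][160:265,300:440,::-1],None,fx=2.8,fy=2.8,interpolation=2)
D=cv2.resize(t['pixels'][205:305,150:290,::-1],None,fx=2.8,fy=2.8,interpolation=2)
im=np.zeros((600,800,3),np.uint8);im[:294,:392]=C;im[:280,400:792]=D
im[300:600,:400]=cv2.resize(A,(400,300))
cv2.imwrite('pics/c2.png',im)"
```

```text
[426.89020113  88.12376085 117.43407183] [-3.14041528e+00 -1.64419284e-03 -1.24677880e+00]
```

View pics/c2.png

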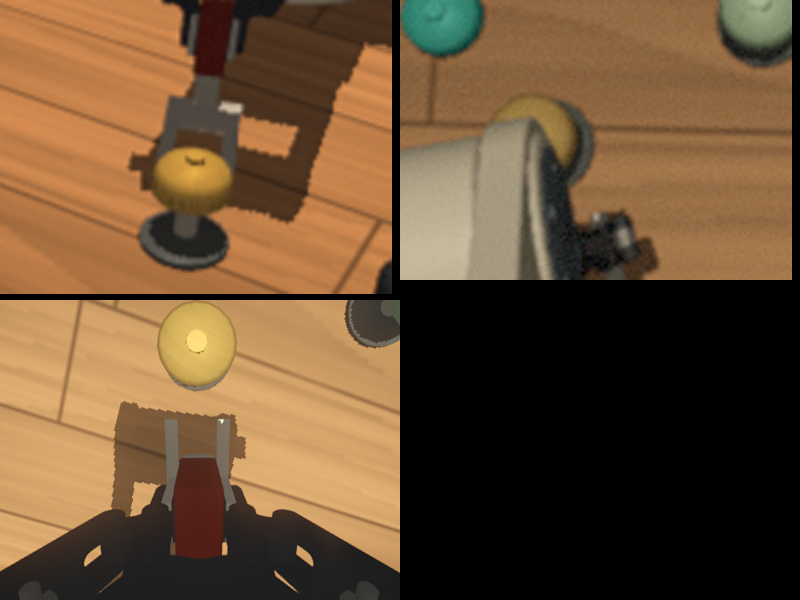

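The wrist crop shows the brass knob at full-frame pixel (276,57) dead ahead of the slot, with the tine tips centred at (276,165). The scene view shows the fork level between the foot and the cap rim.

```bash
python3 -c "
from h import *
import pickle
w,s,t=pickle.load(open('f2.pkl','rb'))
h=cv2.cvtColor(w['pixels'],cv2.COLOR_RGB2HSV)
print(h[57,276],h[57,240])
k=ray(w,275.8,57.4,84);c=ray(w,276.5,165,34);print('knob',k,'tips',c)
rim=[ray(w,u*1.4,61,56) for u in(157.5,236.5)];print('rim',rim,np.mean(rim,0))
d=np.array([np.cos(.324),np.sin(.324)]);n=np.array([-d[1],d[0]])
v=(k-c)[:2];print('along',v@d,'lateral',v@n)
"
```

```text
[ 22 132 255] [ 21 143 212]
knob [515.298559   116.80741262  84.        ] tips [459.6247819   97.90900745  34.        ]
rim [array([507.81064126, 147.15999788,  56.        ]), array([527.62647758,  88.35977566,  56.        ])] [517.71855942 117.75988677  56.        ]
along 58.79356076142654 lateral 0.19075485775559287
```

Request:
apply_moves(
  targets=[
    [[-1, 0, -1.5, 0, 0, 0, 0], [-1, 0, -3.5, 0, 0, 0, 0], [-1, 0, -5.5, 0, 0, 0, 0], [-1, 0, -7.5, 0, 0, 0, 0], [-1, 0, -9, 0, 0, 0, 0], [-1, 0, -9.5, 0, 0, 0, 0], [-1, 0, -9.5, 0, 0, 0, 0]],
  ],
)

```text
clock: 6.4
eef_pos: [517.9, 118.4, 117.3]
tcp_rot: [-3.14, -0.002, -1.247]
contact_force: [-0.3, -1.0, -4.1]
opening: 0.274
```

```bash
python3 -c "
from h import *
w=grab('wrist');s=grab('scene')
print(r.sense()['eef_pos'], r.sense()['tcp_rot'],r.sense()['contact_force'])
im=np.zeros((420,800,3),np.uint8);im[:315,:420]=cv2.resize(s['pixels'][160:265,300:440,::-1],None,fx=3,fy=3,interpolation=2)
im[:285,420:]=cv2.resize(w['pixels'][:,:,::-1],(380,285))
cv2.imwrite('pics/c3.png',im)"
```

```text
[516.32444292 118.07279107 117.19873419] [ 3.14155791e+00 -1.56766269e-03 -1.24693878e+00] [-0.85467623  0.16015781 -3.82807399]
```

View pics/c3.png

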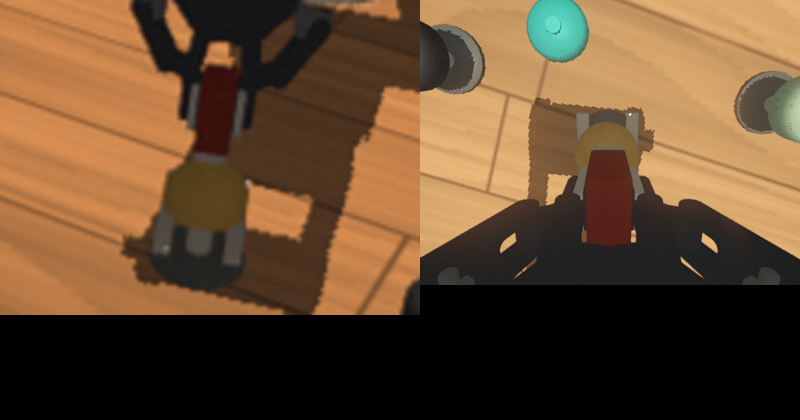

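The stem stands in the slot with a tine on either side (scene crop), so I'll pull up gently.

Request:
apply_moves(
  targets=[
    [[-1, 0, 0, -0.5, 0, 0, 0], [-1, 0, 0, -1.0, 0, 0, 0], [-1, 0, 0, -1.4, 0, 0, 0], [-1, 0, 0, -1.7, 0, 0, 0], [-1, 0, 0, -2.0, 0, 0, 0], [-1, 0, 0, -2.3, 0, 0, 0], [-1, 0, 0, -2.6, 0, 0, 0], [-1, 0, 0, -2.9, 0, 0, 0]],
  ],
  newtons=80,
)

```text
clock: 7.3
eef_pos: [516.4, 118.2, 146.7]
tcp_rot: [-3.141, -0.002, -1.247]
contact_force: [0.1, 0.3, -5.3]
opening: 0.272
```

Request:
apply_moves(
  targets=[
    [[-1, 0, 0, -0.3, 0, 0, 0], [-1, 0, 0, -0.6, 0, 0, 0], [-1, 0, 0, -0.9, 0, 0, 0], [-1, 0, 0, -1.2, 0, 0, 0], [-1, 0, 0, -1.5, 0, 0, 0], [-1, 0, 0, -1.8, 0, 0, 0], [-1, 0, 0, -2, 0, 0, 0], [-1, 0, 0, -2, 0, 0, 0]],
  ],
)

```text
clock: 8.1
eef_pos: [516.6, 118.2, 167.0]
tcp_rot: [-3.141, -0.002, -1.247]
contact_force: [-0.1, -0.6, -3.6]
opening: 0.268
```

```bash
python3 -c "
from h import *
w=grab('wrist');s=grab('scene')
print(r.sense()['eef_pos'], r.sense()['tcp_rot'],r.sense()['contact_force'])
rel(565.6,-292.2,157,-1.247)
im=np.zeros((420,800,3),np.uint8);im[:315,:420]=cv2.resize(s['pixels'][150:255,300:440,::-1],None,fx=3,fy=3,interpolation=2)
im[:285,420:]=cv2.resize(w['pixels'][:,:,::-1],(380,285))
cv2.imwrite('pics/c4.png',im)"
```

```text
[516.37422289 118.15129413 166.62741506] [-3.14152360e+00 -1.53432506e-03 -1.24702146e+00] [ 0.09378112 -0.25051254 -3.84656888]
t 8.2 [516.4 118.2 166.6] [-3.142e+00 -2.000e-03 -1.247e+00] cm 40.47 8.39 0.96 turn -0.0
```

View pics/c4.png

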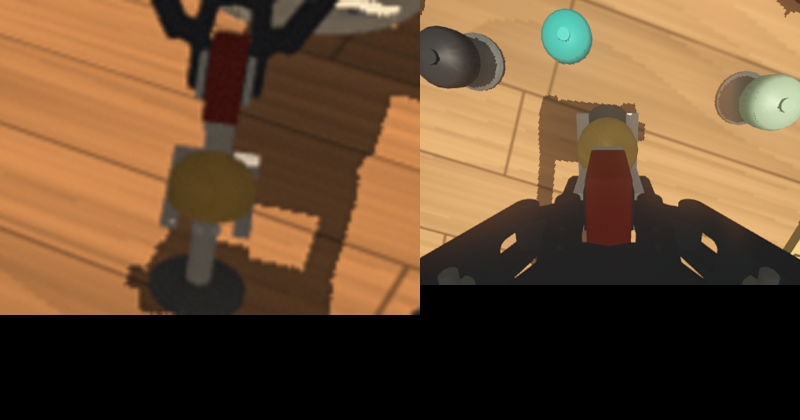

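The cap rests on both tines, clear of the stem and level. I'll lift a bit more, then carry it gently to the tray.

Request:
apply_moves(
  targets=[
    [[-1, 0, 0, -0.5, 0, 0, 0], [-1, 0, 0, -1.2, 0, 0, 0], [-1, 0, 0, -1.8, 0, 0, 0], [-1, 0.4, 0.1, -2, 0, 0, 0], [-1, 1.2, 0.2, -2, 0, 0, 0], [-1, 2.4, 0.5, -2, 0, 0, 0], [-1, 4, 0.8, -2, 0, 0, 0], [-1, 6, 1.2, -2, 0, 0, 0]],
  ],
)

```text
clock: 9.0
eef_pos: [523.9, 56.3, 186.4]
tcp_rot: [3.141, -0.002, -1.247]
contact_force: [-0.3, -0.7, -3.3]
opening: 0.27
```

```bash
python3 -c "
from h import *
rel(565.6,-292.2,187,-1.247)"
```

```text
t 9.0 [523.9  56.3 186.4] [ 3.141e+00 -2.000e-03 -1.247e+00] cm 34.36 7.15 -0.06 turn 0.0
```

Request:
apply_moves(
  targets=[
    [[-1, 2, 0.4, 0, 0, 0, 0], [-1, 4.2, 0.9, 0, 0, 0, 0], [-1, 6.6, 1.4, 0, 0, 0, 0], [-1, 9, 1.9, 0, 0, 0, 0], [-1, 11.4, 2.4, 0, 0, 0, 0], [-1, 13.8, 2.9, 0, 0, 0, 0], [-1, 16.2, 3.4, 0, 0, 0, 0], [-1, 18.4, 3.8, 0, 0, 0, 0]],
  ],
)

```text
clock: 9.8
eef_pos: [545.9, -132.4, 186.4]
tcp_rot: [3.14, -0.001, -1.247]
contact_force: [0.2, -0.2, -4.2]
opening: 0.272
```

```bash
python3 -c "
from h import *
rel(565.6,-292.2,187,-1.247)"
```

```text
t 9.8 [ 545.9 -132.4  186.4] [ 3.140e+00 -1.000e-03 -1.247e+00] cm 15.78 3.21 -0.06 turn -0.0
```

Request:
apply_moves(
  targets=[
    [[-1, 2.2, 0.5, 0, 0, 0, 0], [-1, 4.6, 0.9, 0, 0, 0, 0], [-1, 7, 1.4, 0, 0, 0, 0], [-1, 9.4, 1.9, 0, 0, 0, 0], [-1, 11.6, 2.4, 0, 0, 0, 0], [-1, 13.4, 2.7, 0, 0, 0, 0], [-1, 14.7, 3, 0, 0, 0, 0], [-1, 15.5, 3.2, 0, 0, 0, 0]],
  ],
)

```text
clock: 10.6
eef_pos: [564.6, -290.8, 186.4]
tcp_rot: [3.14, -0.001, -1.248]
contact_force: [-0.2, -0.1, -2.9]
opening: 0.269
```

Request:
apply_moves(
  targets=[
    [[-1, 0.2, 0, 0, 0, 0, 0], [-1, 0.2, 0, 0.5, 0, 0, 0], [-1, 0.2, 0, 1.5, 0, 0, 0], [-1, 0.2, 0, 3, 0, 0, 0], [-1, 0.2, 0, 4.5, 0, 0, 0], [-1, 0.2, 0, 5.8, 0, 0, 0], [-1, 0.2, 0, 6.6, 0, 0, 0], [-1, 0.2, 0, 7, 0, 0, 0]],
  ],
)

```text
clock: 11.4
eef_pos: [564.6, -292.4, 114.9]
tcp_rot: [3.139, 0.0, -1.248]
contact_force: [-1.1, 1.0, -4.4]
opening: 0.272
```

```bash
python3 -c "
from h import *
w=grab('wrist');s=grab('scene')
print(r.sense()['contact_force'])
rel(565.6,-292.2,95.5,-1.247)
im=np.zeros((420,800,3),np.uint8);im[:315,:420]=cv2.resize(s['pixels'][125:230,135:275,::-1],None,fx=3,fy=3,interpolation=2)
im[:285,420:]=cv2.resize(w['pixels'][:,:,::-1],(380,285))
cv2.imwrite('pics/c5.png',im)"
```

```text
[-0.45586565  0.61270751 -4.23395067]
t 11.5 [ 564.9 -292.6  115.6] [ 3.139 -0.    -1.248] cm -0.02 -0.08 2.01 turn -0.1
```

View pics/c5.png

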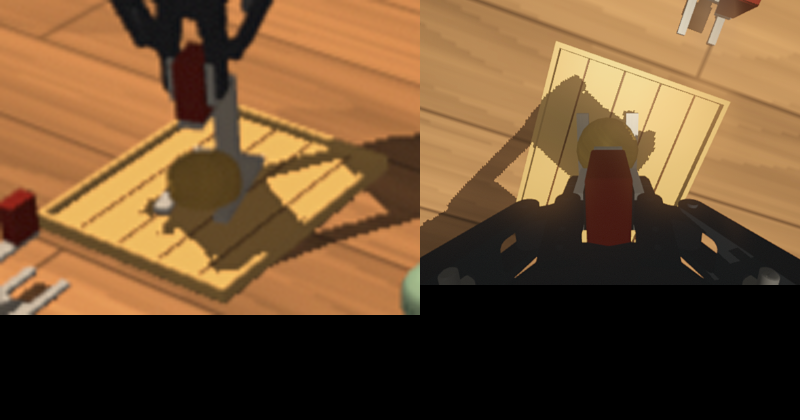

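The cap is still seated on the fork above the tray, so I'll lower the last 20 mm.

Request:
apply_moves(
  targets=[
    [[-1, 0, 0, 0.4, 0, 0, 0], [-1, 0, 0, 0.8, 0, 0, 0], [-1, 0, 0, 1.2, 0, 0, 0], [-1, 0, 0, 1.5, 0, 0, 0], [-1, 0, 0, 1.75, 0, 0, 0], [-1, 0, 0, 1.95, 0, 0, 0], [-1, 0, 0, 2.05, 0, 0, 0], [-1, 0, 0, 2.05, 0, 0, 0]],
  ],
)

```text
clock: 12.3
eef_pos: [564.8, -292.6, 95.4]
tcp_rot: [3.139, -0.0, -1.248]
contact_force: [-2.2, 0.6, 0.0]
opening: 0.269
```

```bash
python3 -c "
from h import *
print(r.sense()['contact_force'],r.sense()['wrist_torque'])
rel(565.6,-292.2,95.5,-1.247)"
```

```text
[-2.2334871   0.58170852  0.04960689] [ 0.1926684   0.22559984 -0.02599567]
t 12.3 [ 564.8 -292.6   95.4] [ 3.139 -0.    -1.248] cm -0.02 -0.09 -0.01 turn -0.1
```

Request:
apply_moves(
  targets=[
    [[-0.3, 0, 0, 0, 0, 0, 0], [-0.2, 0, 0, 0, 0, 0, 0], [0, 0, 0, 0, 0, 0, 0], [0.3, 0, 0, 0, 0, 0, 0], [0.3, 0, 0, 0, 0, 0, 0], [0.3, 0, 0, 0, 0, 0, 0]],
  ],
)

```text
clock: 12.9
eef_pos: [564.9, -292.7, 95.5]
tcp_rot: [3.14, -0.001, -1.248]
contact_force: [0.5, 0.6, -0.7]
opening: 0.655
```

Request:
apply_moves(
  targets=[
    [[0.3, 0, 0, -1, 0, 0, 0], [0.3, 0, 0, -3, 0, 0, 0], [0.3, 0, 0, -6, 0, 0, 0], [0.3, 0, 0, -9, 0, 0, 0], [0.3, 0, 0, -12, 0, 0, 0], [0.3, 0, 0, -14, 0, 0, 0], [0.3, 0, 0, -14, 0, 0, 0]],
  ],
)

```text
clock: 13.6
eef_pos: [566.8, -293.4, 239.7]
tcp_rot: [-3.139, -0.005, -1.248]
contact_force: [1.2, 0.6, -0.1]
opening: 0.65
```

```bash
python3 -c "
from h import *
w=grab('wrist');s=grab('scene')
print(r.sense()['contact_force'],r.sense()['eef_pos'])
p=[ray(s,201.1,151.6,133)];print(p)
im=np.zeros((420,800,3),np.uint8);im[:315,:420]=cv2.resize(s['pixels'][125:230,135:275,::-1],None,fx=3,fy=3,interpolation=2)
im[:285,420:]=cv2.resize(w['pixels'][:,:,::-1],(380,285))
cv2.imwrite('pics/c6.png',im)"
```

```text
[ 0.3393556   0.89668863 -0.94934937] [ 565.1107436  -292.51880743  235.85717923]
[array([ 566.89004915, -287.12028597,  133.        ])]
```

View pics/c6.png

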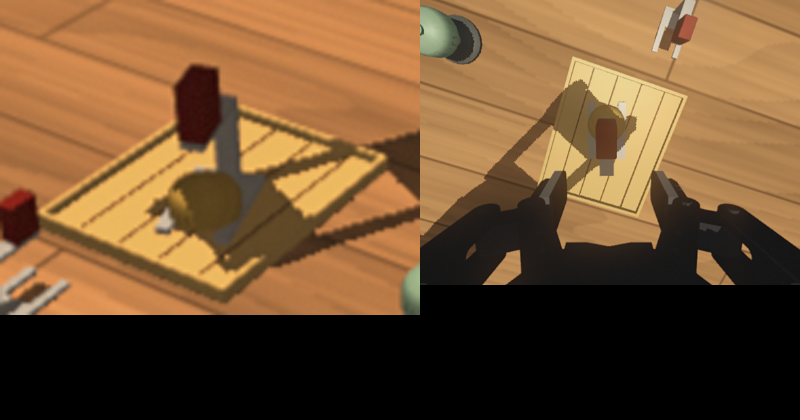

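The puller stands upright in the tray with the cap on its fork, and the gripper is well clear.

```bash
python3 -c "
from rig import r
print(r.sign_off())"
```

```text
the job is handed in; nothing more can be done
None
```

The brass cap is off its post and lies on the puller's fork in the bamboo tray. The puller stands upright there, released, at about its starting spot. I handed the job in at about 13.7 s of the 53 s allowed; the hand-in gives no verdict.

- **Pull:** I slid the fork in with the stem centred in the slot and lifted about 50 mm. The picture then showed the cap level on both tines and clear of its post. The force readings at the ends of the moves did not catch the 5–12 N pop.
- **Fingers and cap:** the fingers held only the red grip. By the dimensions, the fingertips stayed about 45 mm above the cap. I did not measure finger-to-cap contact directly.
- **Last checks:** after release the arm drew back to about 236 mm height with near-zero contact force. The scene and wrist pictures show the puller upright inside the tray walls and the cap on the fork. No check failed or disagreed.

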